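# Put the vegetable slicer kit away in its board

## Robot

A 7-joint arm with a two-finger parallel gripper is mounted at the origin on the work surface. World frame = base frame: x ahead of the robot, y to its left, z up, the work surface at z = 0. Lengths are in m, angles in degrees, forces in N, time in s.
With the tool pointing down it reaches from about 0.35 to 0.9 m from the base axis. Payload 8.1 kg.
Tool frame: the origin (TCP) lies at the very end of the fingers, on their centre line; the grasp point (between the pads) lies robot.pinch_z behind it (robot.pinch_z is the distance from the TCP to the grasp point, in m); z points along the fingers, y is the line along which they close (so a half turn about z gives the same grasp; the last joint's range is limited). The gripper opens to 92 mm and grips with 3 to 60 N. Pads are 19 mm wide; open, the fingers measure 130 mm over their backs; the gripper's body (75 mm by 190 mm) begins 47 mm behind the grasp point.
Start: joints at [68.606, 24.895, 1.432, 90.138, -0.665, 64.973, -4.303], TCP at [0.167, -0.602, 0.227] pointing down, gripper open.
Joint ranges: [-149.89, 149.89], [-25.12, 119.58], [-72.63, 75.52], [4.76, 147.25], [-75.54, 255.54], [6.69, 114.76], [-157.13, 157.13]. Speed limits (degrees/s): [127.2, 127.2, 172.46, 172.46, 180, 180, 180].

## Interface

Orientations are given as a 3x3 rotation matrix whose columns are the frame's x, y, z axes.
In Python, from workcell import telemetry, cams, ticket, robot gives the robot as it stands.
- The arm moves only by the tool send_rows, never from a script. Its argument "plan" is a list of rows, each a list of 7 numbers: the turn, a rotation vector about the tool's x, y, z in degrees, then the shift along the tool's x, y, z in mm, then the finger opening in mm, from 0 to 91.8. A call has 1 to 5 rows; each row is the pose to reach, as a shift and turn from the pose commanded when the call began, along the tool's axes at that moment; what a row does not reach only later rows make up. A row lasts 1/8 s, in which the tool goes at most 62.5 mm and 10.7 degrees, less where a joint would pass 70% of its speed; a pose out of reach is approached as far as the arm can. A call with a gripper value outside its range is refused whole. The fingers move at their own pace and stop on an object; the grip force is fixed at half the most. Time passes only in rows, so rows that repeat a pose let the fingers close. It gives the time, the measured TCP pose, the force, the opening and the grip force at its end, in the units of the state.
- telemetry.get_state(): the state, without advancing time (a new reading comes with each control period).
- cams.camera(name): name is "scene" or "side" or "wrist"; returns the picture (480x640x3 uint8, red, green, blue); there is no depth.
- cams.camera_params(name): a dict with "mtx" (3x3 intrinsics, pixels), "k1" (the pictures are not rectified: a ray, as slopes to the right and down, at radius r is drawn at 1 + k1 r^2 times it, then the intrinsics apply), "position" and "attitude" of the camera in the world; the wrist camera has in their place "tool_from_camera" (4x4, takes a point from camera to tool coordinates, whose origin is the TCP and whose axes are the flange's). Camera axes: x right, y down, z forward; pixel columns grow to the right and rows downward; lengths in m; the calibration is good to about 2 mm. A picture is of the moment at which its call begins: read the wrist's pose just before it. camera_params takes no time and is no camera call.
- ticket.job_done(): hands the job in; it is judged then, once.
The state is a dict: "t": time; "joint_pos": joint angles; "joint_velocities": joint speeds; "tau": joint torques, N m; "eef_pos": TCP position; "tcp_rot": TCP orientation; "force": force on the tool from outside, world axes, zero at the start; "ft_torque": the same for the moment, N m; "grip_width": opening from 0.0 (shut) to 1.0 (fully open); "gripper_force": force on a finger pad.
Only numpy, scipy, OpenCV 4.12 (cv2) and the standard library are available. Lean on these libraries where they do the work, as an engineer would, in place of code of your own. Each camera call takes 0.05 s, during which the arm holds its last target. There are 200 camera calls.

## Task

Put the vegetable slicer's two pieces away in the bamboo board: slide the flat slicing plate across the board into its pocket and press it down past the spring catch until it lies flat on the pocket's floor with the catch sprung back over its edge, and lay the cleaning brush flat in its trough, bristle head in the trough's wide end. Leave the peeler and the other things on the counter where they are, and let go of everything at the end.

Things in the scene. Friction and masses are not known exactly. Their poses are not given: they have to be found in the camera images.
- board: Fixed bamboo board, 200 (x) by 430 (y) mm, top face 32 mm above the counter. Origin: underside centre. Plain for y below +20; there it drops sheer into the plate pocket (point pocket), mouth level with the top face. The brush trough (point trough) is past it. A backstop 16 mm above the top face runs along the +x edge: its face is at x = +88 over the plain part, +90.5 at the pocket.
- pocket (a point): Centre of the pocket's floor; axes as the board's, at board (40, 86, 12) mm. Pocket: 101 (x) by 132 (y) mm, 20 mm deep; x -50.5 to +50.5, y -66 to +66 about this point. A plate slid along the backstop enters 2.5 mm clear of both side walls.
- catch_tip (a point): Middle of the lower tip edge of the spring catch, a steel tongue 54 mm wide along x in the pocket's board-side wall, at board (40, 24.5, 23) mm when out (4.5 mm into the pocket). Its face slopes up to the board's edge. Yields towards the board (-y) against 6 to 11 N. A plate pushed up to the far (+y) wall rests on it, edge some 16 mm high, until pressed down past it with about 5 to 12 N.
- catch (a joint): Travel of the spring catch, m: 0 = out (free), 0.0045 = pressed flush with the wall. The point catch_tip rides on it.
- trough (a point): Centre of the brush trough's floor; axes as the board's, at board (0, 183, 25) mm. Trough: 168 mm long along x (-84 to +84), 7 mm deep; 28 mm wide for x below +29 (handle), 44 mm wide for x from +29 to +84 (bristle head).
- plate: Flat rigid plastic slicing plate with steel inlay, 96 (x) by 130 (y) by 10 (z) mm, about 140 g. Too wide to grasp from above. Origin: centre of its underside; z up. Starts lying on the plain part of the board, y within 20 degrees of the board's y. In the pocket its y lies along the board's y, either end first.
- brush: Flat brush with stiff moulded head, 160 mm along x, about 60 g. Origin: mid-length, on its underside. Handle x -80 to +20, 18 wide, 20 high; collar +18 to +34, 26 wide, 18 high; bristle head +34 to +80, 36 wide, 14 high (+x points to the head). Starts flat on the counter on the board's -y side, head away from the robot. In the trough its x points along the trough's +x.
- peeler: Bystander, leave alone: Y-peeler, 130 mm long along y, 32 wide, 12 high, lying on the strip of board beside the pocket. Origin: on its underside.
- mug: Bystander, leave alone: blue mug, 80 mm across, 90 high. Origin: on its underside.
- spice: Bystander, leave alone: amber spice jar, 48 mm across, 100 high. Origin: on its underside.
- salt: Bystander, leave alone: white salt jar with steel cap, 44 mm across, 90 high. Origin: on its underside.
- bowl: Bystander, leave alone: white bowl, 124 mm across, 55 high. Origin: on its underside.
- timer: Bystander, leave alone: round kitchen timer, 64 mm across, 40 high. Origin: on its underside.
- butter_dish: Bystander, leave alone: white butter dish, 90 by 160 by 50 mm. Origin: on its underside.
Mind the look-alikes: they are no part of the job. There is more than one size of the plate; the job needs the larger.

How it is judged:
By the outcome, as a careful person would: the job done as asked, in the order asked, and still so for the second after the job is handed in, with the robot touching nothing.
It also fails if it takes over 70 s, if anything falls off the work surface, if the arm or the gripper's body presses on something with over 40 N, if the wrist force passes 120 N, or if a joint passes its speed limit or range.

## Working session

There is one attempt and no reset: what is moved stays moved. The work goes in short steps, Python scripts to look and compute and a tool call to move; the robot and the scene stay as the last step left them, time stands still between calls to the robot, and variables do not carry over. Pictures are saved under pics/ and viewed, at most 10 in all, crops included, and the job is handed in when it is done.

Besides the shell and the picture viewer there is one more tool, called after ">>>" as name(argument=value, ...), one argument or row to a line, values as JSON. send_rows: Moves the arm, as the interface text tells. Its arguments: {"type":"object","properties":{"plan":{"type":"array","items":{"type":"array","items":{"type":"number"}}}},"required":["plan"]}

```bash
ls; mkdir -p pics
python3 - <<'E'
from workcell import telemetry, cams, ticket, robot
import cv2,numpy as np
s=telemetry.get_state(); print({k:np.round(v,3).tolist() for k,v in s.items()}); print(robot.pinch_z)
for n in ("scene","side","wrist"):
    print(n,cams.camera_params(n))
    cv2.imwrite(f"pics/{n}0.png",cams.camera(n)[:,:,::-1])
E
```

```text
pics
{'t': 0.0, 'joint_pos': [68.605, 24.937, 1.43, 90.189, -0.663, 64.974, -4.303], 'joint_velocities': [0.054, -0.02, 0.109, -0.023, 0.039, 0.16, -0.036], 'tau': [0.001, -66.784, 0.986, -31.446, -0.06, 0.043, 0.0], 'eef_pos': [0.167, -0.602, 0.226], 'tcp_rot': [[0.964, 0.267, -0.001], [0.267, -0.964, 0.001], [-0.0, -0.002, -1.0]], 'force': [-0.868, -0.517, 0.351], 'ft_torque': [0.043, 0.045, -0.035], 'gripper_force': 0.0, 'grip_width': 1.0}
0.0188
scene {'mtx': array([[524.47795518,   0.        , 319.31483171],
       [  0.        , 524.47795518, 244.90240936],
       [  0.        ,   0.        ,   1.        ]]), 'k1': -0.022748406190126916, 'position': array([0.89081644, 0.5457386 , 0.91127856]), 'attitude': array([[-0.83392146,  0.44965874, -0.3199719 ],
       [ 0.55185792,  0.68496726, -0.47568129],
       [ 0.00527603, -0.57325986, -0.81935663]])}
side {'mtx': array([[474.6662235 ,   0.        , 324.30222413],
       [  0.        , 474.6662235 , 237.57658582],
       [  0.        ,   0.        ,   1.        ]]), 'k1': -0.05224262872541458, 'position': array([0.2959668 , 0.84220887, 0.82362856]), 'attitude': array([[-9.50128683e-01, -2.09917878e-01,  2.30629509e-01],
       [-3.11857719e-01,  6.38367246e-01, -7.03727235e-01],
       [ 4.98603264e-04, -7.40555024e-01, -6.71995542e-01]])}
wrist {'mtx': array([[368.14017913,   0.        , 314.65428092],
       [  0.        , 368.14017913, 235.43661476],
       [  0.        ,   0.        ,   1.        ]]), 'k1': -0.01361558869712472, 'tool_from_camera': array([[ 7.78006532e-04, -9.61366807e-01, -2.75269427e-01,
         7.37375343e-02],
       [ 9.99999694e-01,  7.24796189e-04,  2.95024757e-04,
         5.40544446e-04],
       [-8.41127770e-05, -2.75269572e-01,  9.61367076e-01,
        -1.57962832e-01],
       [ 0.00000000e+00,  0.00000000e+00,  0.00000000e+00,
         1.00000000e+00]])}
```

View pics/scene0.png

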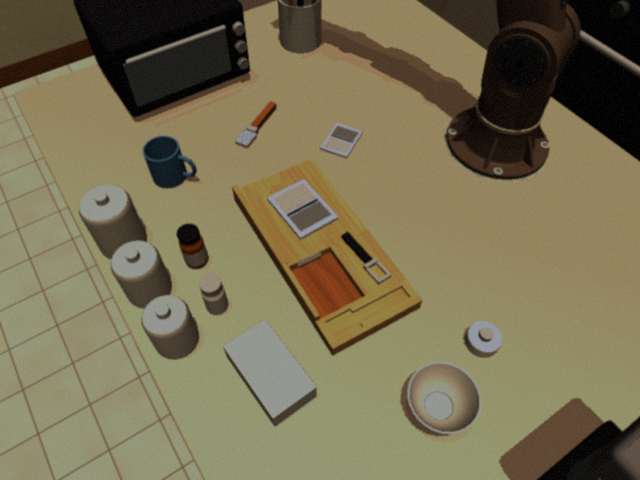

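View pics/side0.png

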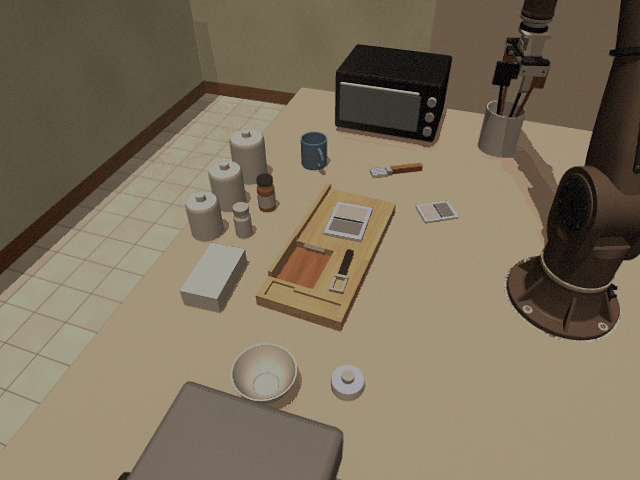

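```bash
cat > h.py <<'E'
from workcell import telemetry, cams, robot
import cv2,numpy as np
def crop(src,dst,x0,y0,w,h,k):
    im=cv2.imread(src)[y0:y0+h,x0:x0+w]
    im=cv2.resize(im,None,fx=k,fy=k,interpolation=cv2.INTER_CUBIC)
    for i in range(0,w,20): cv2.line(im,(i*k,0),(i*k,6),(0,255,0),1);cv2.putText(im,str(x0+i),(i*k,18),0,.4,(0,255,0))
    for i in range(0,h,20): cv2.line(im,(0,i*k),(6,i*k),(0,255,0),1);cv2.putText(im,str(y0+i),(8,i*k+4),0,.4,(0,255,0))
    cv2.imwrite(dst,im)
def campose(name,st=None):
    p=cams.camera_params(name)
    if name!="wrist": return p,p["attitude"],p["position"]
    T=p["tool_from_camera"]; R=np.array(st["tcp_rot"])
    return p,R@T[:3,:3],R@T[:3,3]+np.array(st["eef_pos"])
def ray(name,uv,st=None):
    p,R,c=campose(name,st)
    uv=np.float64(uv).reshape(-1,1,2)
    n=cv2.undistortPoints(uv,p["mtx"],np.array([p["k1"],0,0,0])).reshape(-1,2)
    return c,np.c_[n,np.ones(len(n))]@R.T
def at(name,uv,z,st=None):
    c,d=ray(name,uv,st); return c+d*((z-c[2])/d[:,2])[:,None]
def proj(name,P,st=None):
    p,R,c=campose(name,st)
    q=(np.atleast_2d(P)-c)@R
    return cv2.projectPoints(q,np.zeros(3),np.zeros(3),p["mtx"],np.array([p["k1"],0,0,0]))[0].reshape(-1,2)
def tri(obs):
    A=np.zeros((3,3));b=np.zeros(3);L=[]
    for n,uv,st in obs:
        c,d=ray(n,uv,st);d=d[0]/np.linalg.norm(d[0]);M=np.eye(3)-np.outer(d,d);A+=M;b+=M@c;L.append((c,M))
    x=np.linalg.solve(A,b);return x,max(np.linalg.norm(M@(x-c)) for c,M in L)
E
python3 - <<'E'
from h import *
crop("pics/scene0.png","pics/c1.png",225,150,200,200,3)
crop("pics/side0.png","pics/c2.png",255,155,210,180,3)
E
```

```text
(no output)
```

View pics/c1.png

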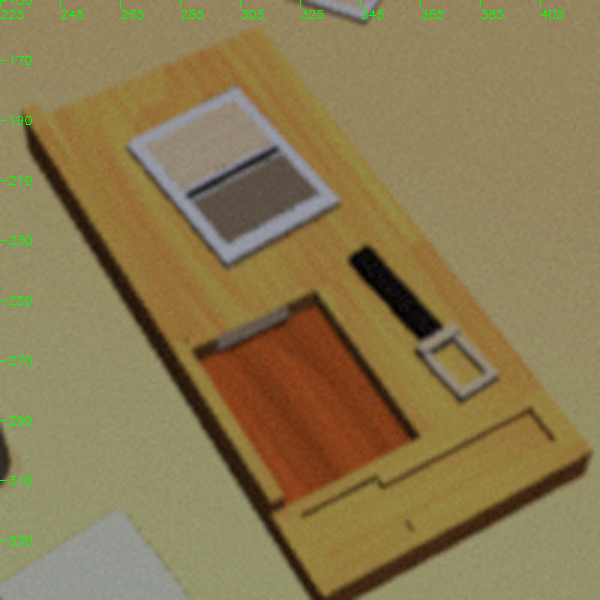

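View pics/c2.png

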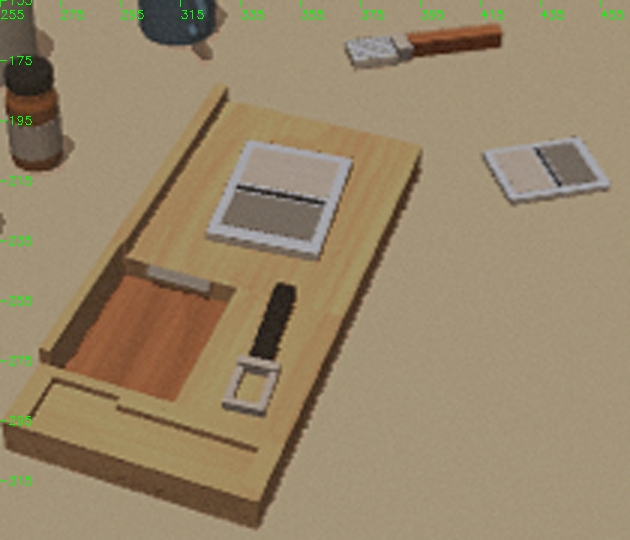

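```bash
cat > fit.py <<'E'
from h import *
from scipy.optimize import least_squares
S=lambda u,v:(225+(u+.5)/3-.5,150+(v+.5)/3-.5)
D=lambda u,v:(255+(u+.5)/3-.5,155+(v+.5)/3-.5)
def place(p,M):
    c,s=np.cos(p[2]),np.sin(p[2]); R=np.array([[c,-s,0],[s,c,0],[0,0,1]])
    return np.asarray(M)@R.T+[p[0],p[1],p[3]]
def fit(obs,p0):
    f=lambda p:np.concatenate([(proj(n,place(p,[m]),st)[0]-uv) for n,uv,m,st in obs])
    r=least_squares(f,p0,loss="soft_l1"); return r.x,f(r.x).reshape(-1,2)
E
python3 - <<'E'
from fit import *
t=.032
bo=[("scene",S(588,453),(-.1,.215,t)),("scene",S(265,28),(-.1,-.215,t)),("scene",S(317,292),(-.0105,.02,t)),("scene",S(417,437),(-.0105,.152,t)),("scene",S(283,505),(.0905,.152,t)),
("side",D(422,148),(-.1,-.215,t)),("side",D(258,503),(-.1,.215,t)),("side",D(236,290),(-.0105,.02,t)),("side",D(178,402),(-.0105,.152,t)),("side",D(127,258),(.0905,.02,t))]
bo=[b+(None,) for b in bo]
p,r=fit(bo,[.6,-.1,0,0]); print("board",p.round(4),np.degrees(p[2]));print(r.round(1).tolist())
a,b,h=.048,.065,.01
C=[(a,-b),(-a,-b),(-a,b),(a,b)]
sc=[(128,147),(238,88),(340,203),(228,263)]; sd=[(247,142),(353,157),(318,256),(207,238)]
po=[("scene",S(*q),(*c,h),None) for q,c in zip(sc,C)]+[("side",D(*q),(*c,h),None) for q,c in zip(sd,C)]
q,r=fit(po,[.6,-.2,0,.03]); print("plate",q.round(4),np.degrees(q[2]));print(r.round(1).tolist())
for x,y in zip(sc,sd):
    print(tri([("scene",S(*x),None),("side",D(*y),None)]))
# brush rough: head end mid & handle end mid
for x,y in (((240,142),(372,173)),((273,105),(421,167))):
    print("brush",tri([("scene",x,None),("side",y,None)]))
E
```

```text
board [ 0.5392  0.0271 -0.0693 -0.0042] -3.9719956616838386
[[0.5, -0.2], [-0.8, -0.4], [-0.6, -0.5], [0.5, 0.2], [-0.5, 0.6], [1.4, 0.2], [0.0, 0.1], [1.3, -0.1], [-0.9, 0.6], [-0.4, -0.1]]
plate [ 0.5268 -0.0619  0.0312  0.0293] 1.789807846963103
[[-0.3, -0.4], [-0.3, 0.2], [0.4, -0.4], [0.1, 0.8], [0.2, -0.1], [-0.1, 1.2], [0.4, 0.1], [-0.2, -1.2]]
(array([ 0.5769481 , -0.12378687,  0.03976528]), np.float64(0.00021267219864021304))
(array([ 0.48115825, -0.12650335,  0.04351571]), np.float64(0.0011605515120887983))
(array([0.47800306, 0.00163591, 0.03916675]), np.float64(0.00025603757494512355))
(array([0.57164262, 0.00242588, 0.035615  ]), np.float64(0.0018709731527580152))
brush (array([ 0.53048898, -0.34150411,  0.00376099]), np.float64(0.0021148187545801476))
brush (array([ 0.3943413 , -0.41318877,  0.00719683]), np.float64(0.00047750551343836504))
```

>>> send_rows(
  plan=[
    [0,0,-70.5,507,-432,-103,0],
    [0,0,-70.5,507,-432,-103,0],
    [0,0,-70.5,507,-432,-103,0],
    [0,0,-70.5,507,-432,-103,0],
    [0,0,-70.5,507,-432,-103,0],
  ],
)

```text
t: 0.78
eef_pos: [0.3408, -0.3445, 0.2748]
tcp_rot: [[0.349, 0.937, -0.0], [0.937, -0.349, -0.0], [-0.0, 0.0, -1.0]]
force: [1.0, -0.3, 0.1]
grip_width: 0.506
gripper_force: 0.0
```

>>> send_rows(
  plan=[
    [0,0,-16.5,345,84,-55,0],
    [0,0,-16.5,345,84,-55,0],
    [0,0,-16.5,345,84,-55,0],
    [0,0,-16.5,345,84,-55,0],
    [0,0,-16.5,345,84,-55,0],
  ],
)

```text
t: 1.4
eef_pos: [0.5156, -0.0902, 0.3226]
tcp_rot: [[0.075, 0.997, 0.0], [0.997, -0.075, -0.0], [-0.0, 0.0, -1.0]]
force: [0.6, -2.0, -0.1]
grip_width: 0.009
gripper_force: 0.0
```

```bash
cat >> fit.py <<'E'
def goto(p,al,cmd=None):  # row for target position p (m), tool x yaw al (deg), tool down; from cmd=(pos,R) or the measured pose
    from scipy.spatial.transform import Rotation as Ro
    s=telemetry.get_state(); P,R=(np.array(s["eef_pos"]),np.array(s["tcp_rot"])) if cmd is None else cmd
    a=np.radians(al); T=np.array([[np.cos(a),np.sin(a),0],[np.sin(a),-np.cos(a),0],[0,0,-1]])
    return np.r_[np.degrees(Ro.from_matrix(R.T@T).as_rotvec()),R.T@(np.array(p)-P)*1e3].round(1).tolist()
E
python3 - <<'E'
from h import *
import json
s=telemetry.get_state();print(s["eef_pos"],s["t"])
cv2.imwrite("pics/w1.png",cams.camera("wrist")[:,:,::-1])
json.dump({k:np.asarray(s[k]).tolist() for k in("eef_pos","tcp_rot")},open("w1.json","w"))
E
```

```text
[ 0.5155539  -0.090218    0.32262083] 1.4
```

View pics/w1.png

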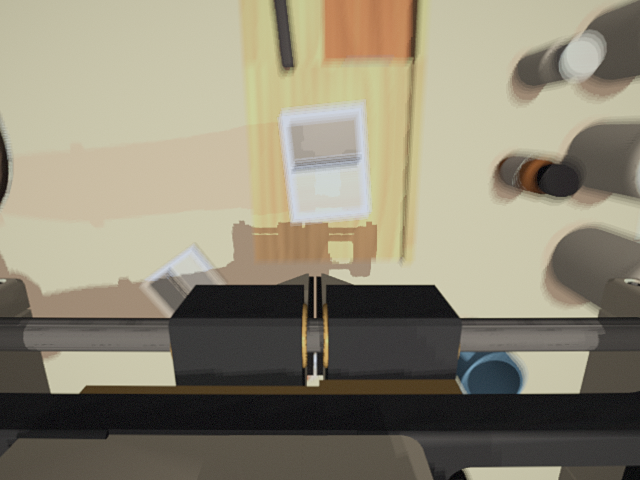

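```bash
cat >> fit.py <<'E'
B=[.5392,.0271,-.0693,0]
def W(x,y,z): return place(B,[(x/1e3,y/1e3,z/1e3)])[0]
def L(P):
    d=np.array(P)-[B[0],B[1],0]; c,s=np.cos(B[2]),np.sin(B[2])
    return (np.array([c*d[0]+s*d[1],-s*d[0]+c*d[1],d[2]])*1e3).round(1)
E
python3 - <<'E'
from fit import *
import json
st=json.load(open("w1.json")); s=telemetry.get_state();print(s["eef_pos"])
print("wrist plate corners in board:",[L(p).tolist() for p in at("wrist",[(283,112),(366,102),(370,217),(291,224)],.042,st)])
print("backstop top",[L(p).tolist() for p in at("wrist",[(416,10),(404,262)],.032,st)], "edge -x",[L(p).tolist() for p in at("wrist",[(242,5),(252,260)],.032,st)],"pocket",[L(p).tolist() for p in at("wrist",[(323,58),(413,61)],.032,st)])
print("board/plate local", L([.5268,-.0619,0]))
print("mug,spice",[L(p).tolist() for p in at("side",[(314,166),(266,208)],0)])
for t in ((-93,-90,80),(-93,-90,36)): print(W(*t).round(4),goto(W(*t),86))
E
```

```text
[ 0.51953863 -0.0810249   0.32396502]
wrist plate corners in board: [[-51.0, -25.3, 42.0], [42.7, -15.0, 42.0], [51.9, -147.8, 42.0], [-44.9, -156.1, 42.0]]
backstop top [[95.3, 79.9, 32.0], [99.7, -210.2, 32.0]] edge -x [[-93.0, 85.6, 32.0], [-97.1, -206.4, 32.0]] pocket [[-5.5, 32.3, 32.0], [95.3, 28.9, 32.0]]
board/plate local [ -6.2 -89.6   0. ]
mug,spice [[196.7, -338.5, 0.0], [238.5, -96.6, 0.0]]
[ 0.4402 -0.0562  0.08  ] [0.2, -0.3, 0.2, 18.3, -81.8, 243.7]
[ 0.4402 -0.0562  0.036 ] [0.2, -0.3, 0.2, 18.0, -82.0, 287.7]
```

>>> send_rows(
  plan=[
    [0,0,0,10,-55,30,0],
    [0,0,0,18,-82,80,0],
    [0,0,0,18,-82,140,0],
    [0,0,0,18,-82,200,0],
    [0,0,0,18,-82,244,0],
  ],
)

```text
t: 2.08
eef_pos: [0.4332, -0.0679, 0.0762]
tcp_rot: [[0.075, 0.997, -0.001], [0.997, -0.075, 0.0], [0.0, -0.002, -1.0]]
force: [0.6, -0.6, -0.3]
grip_width: 0.004
gripper_force: 0.0
```

>>> send_rows(
  plan=[
    [0,0,0,0,0,20,0],
    [0,0,0,0,0,40,0],
    [0,0,0,0,0,44,0],
    [0,0,0,0,0,44,0],
  ],
)

```text
t: 2.58
eef_pos: [0.4344, -0.0677, 0.0345]
tcp_rot: [[0.074, 0.997, -0.0], [0.997, -0.074, -0.0], [-0.0, -0.0, -1.0]]
force: [0.1, -0.7, 0.0]
grip_width: -0.0
gripper_force: 0.0
```

Run:
```python
from fit import *
s=telemetry.get_state();print(s["t"],L(s["eef_pos"]),s["force"])
print(goto(W(-93,-90,36),86),goto(W(-27,-90,36),86))
```

```text
2.575 [ -98.  -101.9   34.5] [ 0.08892251 -0.67034573  0.04069417]
[-0.0, 0.0, -0.3, 11.9, 4.9, -1.5] [-0.0, 0.0, -0.3, 12.2, 70.9, -1.5]
```

>>> send_rows(
  plan=[
    [0,0,0,12,10,-1,0],
    [0,0,0,12,20,-1,0],
    [0,0,0,12,30,-1,0],
    [0,0,0,12,40,-1,0],
    [0,0,0,12,48,-1,0],
  ],
)

```text
t: 3.2
eef_pos: [0.4835, -0.0595, 0.0353]
tcp_rot: [[0.075, 0.997, -0.001], [0.997, -0.075, -0.0], [-0.0, -0.001, -1.0]]
force: [-3.3, 0.3, 3.8]
grip_width: 0.002
gripper_force: 2.3
```

>>> send_rows(
  plan=[
    [0,0,0,0,6,0,0],
    [0,0,0,0,11,0,0],
    [0,0,0,0,15,0,0],
    [0,0,0,0,18,0,0],
    [0,0,0,0,20,0,0],
  ],
)

```text
t: 3.82
eef_pos: [0.5032, -0.0608, 0.0353]
tcp_rot: [[0.075, 0.997, -0.0], [0.997, -0.075, -0.0], [-0.0, -0.0, -1.0]]
force: [-2.0, -0.7, 3.1]
grip_width: 0.001
gripper_force: 1.9
```

Run:
```python
from fit import *
s=telemetry.get_state();print(s["t"],L(s["eef_pos"]),s["force"])
```

```text
3.825 [-29.8 -90.2  35.3] [-1.95897419 -0.72002483  3.09285124]
```

>>> send_rows(
  plan=[
    [0,0,0,0,2,0,0],
    [0,0,0,0,4,0,0],
    [0,0,0,0,4,0,0],
  ],
)

```text
t: 4.2
eef_pos: [0.5075, -0.0611, 0.0353]
tcp_rot: [[0.075, 0.997, 0.0], [0.997, -0.075, -0.0], [0.0, 0.0, -1.0]]
force: [-0.3, -0.8, 2.5]
grip_width: 0.004
gripper_force: 1.2
```

>>> send_rows(
  plan=[
    [0,0,0,0,2,0,0],
    [0,0,0,0,4,0,0],
    [0,0,0,0,4,0,0],
  ],
)

```text
t: 4.58
eef_pos: [0.5115, -0.0614, 0.0353]
tcp_rot: [[0.075, 0.997, 0.0], [0.997, -0.075, 0.0], [0.0, 0.0, -1.0]]
force: [-1.0, 0.3, 1.9]
grip_width: 0.005
gripper_force: 1.2
```

>>> send_rows(
  plan=[
    [0,0,0,0,2,0,0],
    [0,0,0,0,4,0,0],
    [0,0,0,0,4,0,0],
  ],
)

```text
t: 4.95
eef_pos: [0.5154, -0.0617, 0.0353]
tcp_rot: [[0.075, 0.997, 0.0], [0.997, -0.075, 0.0], [0.0, 0.0, -1.0]]
force: [-0.7, 0.7, 3.3]
grip_width: 0.003
gripper_force: 1.2
```

Run:
```python
from h import *
cv2.imwrite("pics/s2.png",cams.camera("scene")[:,:,::-1])
crop("pics/s2.png","pics/c3.png",225,150,200,200,3)
```

```text
(no output)
```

View pics/c3.png

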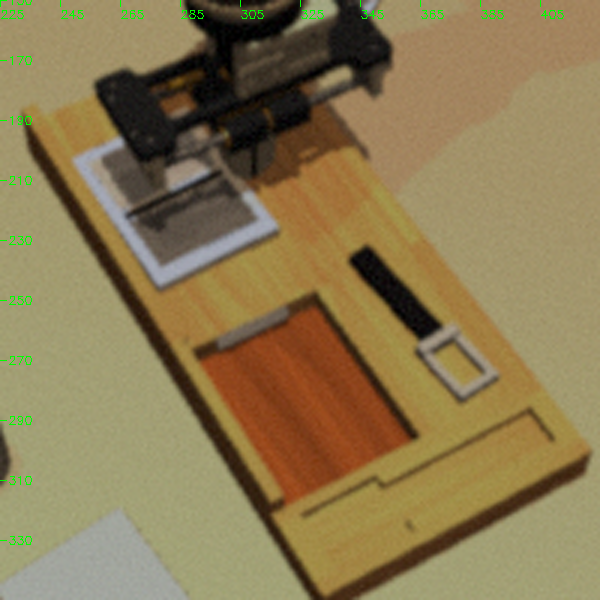

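Run:
```python
from fit import *
print([L(p).tolist() for p in at("scene",[S(277,230),S(162,287),S(75,160)],.042)])
print([L(p).tolist() for p in at("scene",[S(340,203),S(228,263),S(128,147)],.042)])
print([L(p).tolist() for p in at("scene",[S(588,453),S(265,28),S(317,292),S(417,437)],.032)])
```

```text
[[-7.8, -28.5, 42.0], [83.3, -24.5, 42.0], [87.3, -153.6, 42.0]]
[[-57.9, -27.5, 42.0], [35.1, -20.3, 42.0], [48.9, -145.9, 42.0]]
[[-97.0, 216.5, 32.0], [-99.1, -209.4, 32.0], [-9.4, 24.3, 32.0], [-8.3, 153.1, 32.0]]
```

>>> send_rows(
  plan=[
    [0,0,0,0,2,0,0],
    [0,0,0,0,4,0,0],
    [0,0,0,0,4,0,0],
  ],
)

```text
t: 5.38
eef_pos: [0.5169, -0.0616, 0.035]
tcp_rot: [[0.074, 0.997, -0.004], [0.997, -0.074, -0.0], [-0.0, -0.004, -1.0]]
force: [-9.2, 1.9, 9.2]
grip_width: 0.009
gripper_force: 6.5
```

>>> send_rows(
  plan=[
    [0,0,0,0,1,0,0],
    [0,0,0,0,2,0,0],
    [0,0,0,0,2,0,0],
  ],
)

```text
t: 5.75
eef_pos: [0.5172, -0.0615, 0.0349]
tcp_rot: [[0.074, 0.997, -0.007], [0.997, -0.074, -0.0], [-0.001, -0.007, -1.0]]
force: [-14.4, 3.0, 14.7]
grip_width: 0.005
gripper_force: 10.6
```

>>> send_rows(
  plan=[
    [0,0,0,0,-16,0,0],
    [0,0,0,0,-18,-20,0],
    [0,0,0,0,-18,-45,0],
    [0,0,0,-40,-18,-45,0],
    [0,0,0,-92,-18,-45,0],
  ],
)

```text
t: 6.38
eef_pos: [0.4975, -0.1526, 0.081]
tcp_rot: [[0.071, 0.997, 0.002], [0.997, -0.071, 0.0], [0.0, 0.002, -1.0]]
force: [-0.3, -1.7, -0.6]
grip_width: 0.002
gripper_force: 0.0
```

Run:
```python
from fit import *
s=telemetry.get_state();print(s["t"],L(s["eef_pos"]),s["force"])
print(goto(W(40,-183,75),86),goto(W(40,-183,36),86))
```

```text
6.375 [ -29.2 -182.1   81. ] [-0.28437963 -1.6975437  -0.64359225]
[0.1, -0.0, -0.1, -0.7, 69.2, 6.2] [0.1, -0.0, -0.1, -0.7, 69.1, 45.2]
```

>>> send_rows(
  plan=[
    [0,0,0,0,40,0,0],
    [0,0,0,0,69,0,0],
    [0,0,0,0,69,25,0],
    [0,0,0,0,69,45,0],
    [0,0,0,0,69,45,0],
  ],
)

```text
t: 7.0
eef_pos: [0.5649, -0.1576, 0.0343]
tcp_rot: [[0.074, 0.997, -0.001], [0.997, -0.074, 0.0], [0.0, -0.001, -1.0]]
force: [0.1, -0.1, -0.4]
grip_width: 0.007
gripper_force: 0.0
```

Run:
```python
from fit import *
s=telemetry.get_state();print(s["t"],L(s["eef_pos"]),s["force"])
print(goto(W(40,-183,36),86),goto(W(40,12,36),86))
```

```text
7.0 [  38.4 -182.5   34.3] [ 0.08226579 -0.10163449 -0.4376677 ]
[-0.1, -0.0, -0.3, -0.5, 1.6, -1.7] [-0.1, -0.0, -0.3, 194.5, 0.6, -1.6]
```

>>> send_rows(
  plan=[
    [0,0,0,10,1,-2,0],
    [0,0,0,22,1,-2,0],
    [0,0,0,34,1,-2,0],
    [0,0,0,46,1,-2,0],
    [0,0,0,58,1,-2,0],
  ],
)

```text
t: 7.62
eef_pos: [0.5705, -0.099, 0.0375]
tcp_rot: [[0.074, 0.997, 0.0], [0.997, -0.074, -0.0], [-0.0, 0.0, -1.0]]
force: [-0.1, -1.0, 0.9]
grip_width: 0.007
gripper_force: 0.6
```

>>> send_rows(
  plan=[
    [0,0,0,12,0,0,0],
    [0,0,0,24,0,0,0],
    [0,0,0,36,0,0,0],
    [0,0,0,46,0,0,0],
    [0,0,0,56,0,0,0],
  ],
)

```text
t: 8.25
eef_pos: [0.5744, -0.0435, 0.0372]
tcp_rot: [[0.075, 0.997, -0.0], [0.997, -0.075, -0.0], [-0.0, -0.0, -1.0]]
force: [-0.5, -0.5, 1.0]
grip_width: 0.009
gripper_force: 0.6
```

Run:
```python
from fit import *
s=telemetry.get_state();print(s["t"],L(s["eef_pos"]),s["force"])
cv2.imwrite("pics/s3.png",cams.camera("scene")[:,:,::-1])
crop("pics/s3.png","pics/c4.png",225,150,200,200,3)
```

```text
8.25 [ 40.  -68.   37.2] [-0.47391836 -0.50559665  0.98741588]
```

View pics/c4.png

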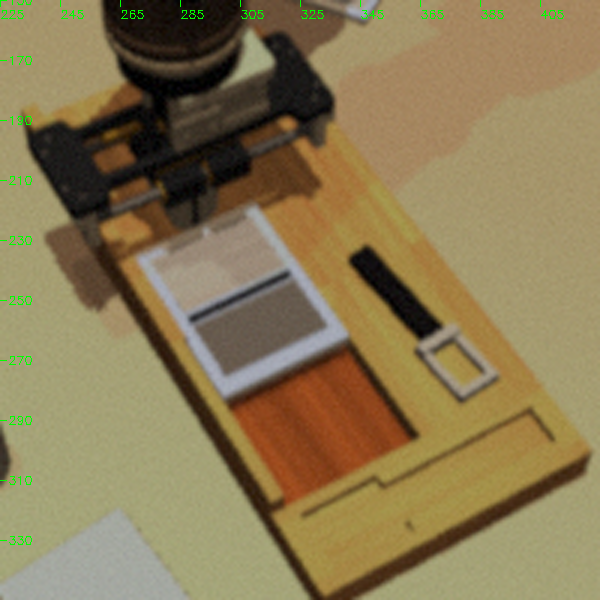

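>>> send_rows(
  plan=[
    [0,0,0,8,0,0,0],
    [0,0,0,16,0,0,0],
    [0,0,0,24,0,0,0],
    [0,0,0,32,0,0,0],
    [0,0,0,40,0,0,0],
  ],
)

```text
t: 8.93
eef_pos: [0.5778, -0.0035, 0.0374]
tcp_rot: [[0.074, 0.997, 0.0], [0.997, -0.074, 0.0], [0.0, 0.0, -1.0]]
force: [-1.2, -0.7, 0.2]
grip_width: 0.007
gripper_force: 0.5
```

>>> send_rows(
  plan=[
    [0,0,0,8,0,0,0],
    [0,0,0,16,0,0,0],
    [0,0,0,24,0,0,0],
    [0,0,0,30,0,0,0],
    [0,0,0,34,0,0,0],
  ],
)

```text
t: 9.55
eef_pos: [0.5801, 0.0302, 0.0373]
tcp_rot: [[0.074, 0.997, 0.0], [0.997, -0.074, -0.0], [-0.0, 0.0, -1.0]]
force: [-0.3, -1.3, 0.6]
grip_width: 0.003
gripper_force: 0.2
```

>>> send_rows(
  plan=[
    [0,0,0,3,0,0,0],
    [0,0,0,6,0,0,0],
    [0,0,0,8,0,0,0],
    [0,0,0,8,0,0,0],
  ],
)

```text
t: 10.05
eef_pos: [0.5807, 0.0379, 0.0373]
tcp_rot: [[0.074, 0.997, 0.0], [0.997, -0.074, 0.0], [0.0, 0.0, -1.0]]
force: [-0.4, 1.0, 0.5]
grip_width: 0.003
gripper_force: 0.0
```

Run:
```python
from fit import *
s=telemetry.get_state();print(s["t"],L(s["eef_pos"]),s["force"])
```

```text
10.05 [40.7 13.6 37.3] [-0.40061628  1.04997232  0.47280481]
```

Run:
```python
from fit import *
cv2.imwrite("pics/d3.png",cams.camera("side")[:,:,::-1])
crop("pics/d3.png","pics/a.png",255,215,120,120,5)
cv2.imwrite("pics/s4.png",cams.camera("scene")[:,:,::-1])
crop("pics/s4.png","pics/b.png",260,210,120,120,5)
a,b=[cv2.resize(cv2.imread(f"pics/{i}.png"),(400,400),interpolation=cv2.INTER_AREA) for i in"ab"]
cv2.imwrite("pics/ab.png",np.hstack([a,b]))
```

```text
(no output)
```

View pics/ab.png

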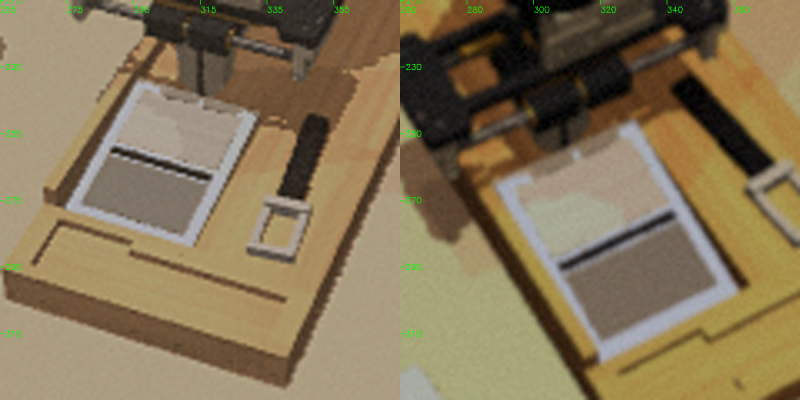

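>>> send_rows(
  plan=[
    [0,0,0,0,0,-15,0],
    [0,0,0,25,0,-15,0],
    [0,0,0,25,0,-8,0],
    [0,0,0,25,0,-2,0],
    [0,0,0,25,0,2,0],
  ],
)

```text
t: 10.78
eef_pos: [0.5831, 0.0623, 0.0357]
tcp_rot: [[0.075, 0.997, 0.001], [0.997, -0.075, 0.0], [0.0, 0.001, -1.0]]
force: [-1.8, 1.0, 8.6]
grip_width: 0.002
gripper_force: 4.6
```

>>> send_rows(
  plan=[
    [0,0,0,0,0,2,0],
    [0,0,0,0,0,4,0],
    [0,0,0,0,0,4,0],
  ],
)

```text
t: 11.15
eef_pos: [0.5822, 0.0615, 0.0309]
tcp_rot: [[0.076, 0.997, -0.001], [0.997, -0.076, -0.001], [-0.001, -0.001, -1.0]]
force: [0.7, -0.8, -0.7]
grip_width: 0.005
gripper_force: 0.0
```

>>> send_rows(
  plan=[
    [0,0,0,0,0,2,0],
    [0,0,0,0,0,4,0],
    [0,0,0,0,0,4,0],
  ],
)

```text
t: 11.52
eef_pos: [0.5825, 0.0625, 0.027]
tcp_rot: [[0.075, 0.997, -0.0], [0.997, -0.075, 0.0], [-0.0, -0.0, -1.0]]
force: [0.2, 0.4, 1.0]
grip_width: 0.005
gripper_force: 0.0
```

>>> send_rows(
  plan=[
    [0,0,0,0,0,3,0],
    [0,0,0,0,0,5,0],
    [0,0,0,0,0,5,0],
  ],
)

```text
t: 11.9
eef_pos: [0.5827, 0.0632, 0.0224]
tcp_rot: [[0.074, 0.997, 0.0], [0.997, -0.074, 0.0], [0.0, 0.0, -1.0]]
force: [-1.2, -0.0, 4.7]
grip_width: 0.006
gripper_force: 2.6
```

>>> send_rows(
  plan=[
    [0,0,0,0,0,1,0],
    [0,0,0,0,0,2,0],
    [0,0,0,0,0,2,0],
  ],
)

```text
t: 12.28
eef_pos: [0.5827, 0.0632, 0.0222]
tcp_rot: [[0.074, 0.997, 0.001], [0.997, -0.074, -0.0], [-0.0, 0.001, -1.0]]
force: [-8.8, -1.9, 25.7]
grip_width: 0.004
gripper_force: 13.2
```

>>> send_rows(
  plan=[
    [0,0,0,0,0,-40,20],
    [0,0,0,0,0,-100,50],
    [0,0,10,-50,0,-140,60],
    [0,0,20,-110,0,-180,60],
    [0,0,30,-170,-10,-200,60],
  ],
)

```text
t: 12.9
eef_pos: [0.5631, -0.0958, 0.2178]
tcp_rot: [[0.567, 0.824, 0.003], [0.824, -0.567, 0.0], [0.002, 0.002, -1.0]]
force: [1.1, -1.0, -0.8]
grip_width: 0.501
gripper_force: 0.0
```

Run:
```python
from fit import *
s=telemetry.get_state();print(s["t"],s["eef_pos"]); print(goto((.41,-.405,.25),28))
```

```text
12.9 [ 0.56312066 -0.09581528  0.21776009]
[0.1, -0.1, 27.5, -341.5, 49.2, -32.8]
```

>>> send_rows(
  plan=[
    [0,0,10,-62,10,-10,60],
    [0,0,20,-124,20,-20,60],
    [0,0,27.5,-186,30,-32,60],
    [0,0,27.5,-248,40,-32,60],
    [0,0,27.5,-310,49,-32,60],
  ],
)

```text
t: 13.52
eef_pos: [0.4293, -0.3766, 0.2481]
tcp_rot: [[0.881, 0.474, 0.001], [0.474, -0.881, -0.0], [0.0, 0.001, -1.0]]
force: [1.5, -0.4, 0.1]
grip_width: 0.655
gripper_force: 0.0
```

>>> send_rows(
  plan=[
    [0,0,0,-20,-11,0,60],
    [0,0,0,-24,-11,0,60],
    [0,0,0,-24,-11,0,60],
  ],
)

```text
t: 13.9
eef_pos: [0.4044, -0.3762, 0.248]
tcp_rot: [[0.881, 0.474, 0.001], [0.474, -0.881, 0.0], [0.001, 0.0, -1.0]]
force: [0.5, -0.0, 0.1]
grip_width: 0.653
gripper_force: 0.0
```

Run:
```python
from h import *
import json
s=telemetry.get_state();print(s["eef_pos"],s["tcp_rot"],s["t"])
cv2.imwrite("pics/w2.png",cams.camera("wrist")[:,:,::-1])
json.dump({k:np.asarray(s[k]).tolist() for k in("eef_pos","tcp_rot")},open("w2.json","w"))
```

```text
[ 0.40443209 -0.37621405  0.24801385] [[ 8.80616514e-01  4.73829378e-01  5.25749789e-04]
 [ 4.73829365e-01 -8.80616664e-01  1.55470361e-04]
 [ 5.36650449e-04  1.12205921e-04 -9.99999850e-01]] 13.9
```

View pics/w2.png

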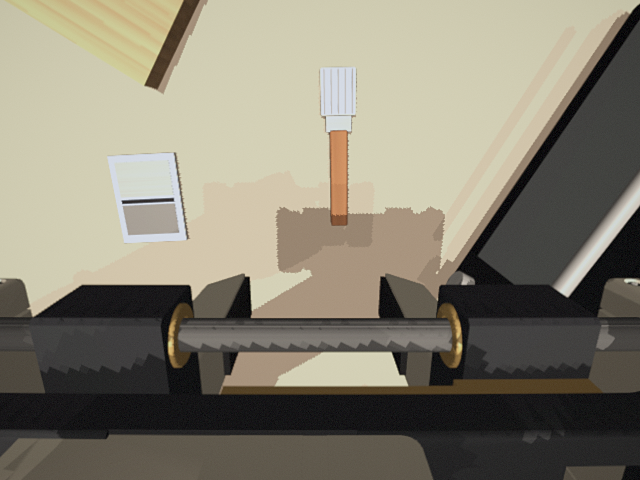

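Run:
```python
from fit import *
import json
st=json.load(open("w2.json"))
f=lambda p:np.round(p,4).tolist()
a=at("wrist",[(338.5,67)],.014,st)[0]; w=at("wrist",[(320,67),(356,67)],.014,st)
b=at("wrist",[(339.5,224)],.02,st)[0]; m=at("wrist",[(338.5,131)],.02,st)[0]
print("head",f(a),"width",np.linalg.norm(w[0]-w[1]),"handle end",f(b),"len",np.linalg.norm((a-b)[:2]),"collar",f(m))
d=(a-b)[:2]; print("ang",np.degrees(np.arctan2(d[1],d[0])))
for n,uv,z in (("scene",(274,104),.02),("scene",(241.5,144),.014),("side",(422,166),.015),("side",(372,171.5),.014)): print(n,f(at(n,[uv],z)[0]))
print(tri([("wrist",(339.5,224),st),("scene",(274,104),None),("side",(422,166),None)]),tri([("wrist",(338.5,67),st),("scene",(241.5,144),None),("side",(371,171.5),None)]))
print("toaster",f(at("side",[(338,122),(432,138)],0)))
o=(a+b)[:2]/2; ang=np.arctan2(d[1],d[0]); u=np.array([np.cos(ang),np.sin(ang)]); print("origin",o, "grasp",o+.002*u)
for z in (.06,.0095): print(goto([*(o+.002*u),z],np.degrees(ang)))
```

```text
head [0.5333, -0.3339, 0.014] width 0.035356061036400745 handle end [0.3964, -0.4117, 0.02] len 0.15748698481458492 collar [0.4803, -0.3633, 0.02]
ang 29.579969912064204
scene [0.3969, -0.4022, 0.02]
scene [0.5334, -0.3262, 0.014]
side [0.3915, -0.4068, 0.015]
side [0.5298, -0.3311, 0.014]
(array([ 0.39270242, -0.4130761 ,  0.01042204]), np.float64(0.001880968507131376)) (array([ 0.53291553, -0.33267318,  0.01056327]), np.float64(0.0027109362152908287))
toaster [[0.7226, -0.6147, 0.0], [0.3889, -0.6102, 0.0]]
origin [ 0.4648659  -0.37280879] grasp [ 0.46660524 -0.37182152]
[0.0, -0.0, -1.3, 56.2, 25.6, 188.1]
[0.0, -0.0, -1.3, 56.1, 25.6, 238.6]
```

>>> send_rows(
  plan=[
    [0,0,-1,40,25,40,60],
    [0,0,-1,56,25.6,95,60],
    [0,0,-1,56,25.6,150,60],
    [0,0,-1,56,25.6,188,60],
    [0,0,-1,56,25.6,188,60],
  ],
)

```text
t: 14.58
eef_pos: [0.4645, -0.3705, 0.0573]
tcp_rot: [[0.872, 0.49, -0.004], [0.49, -0.872, 0.004], [-0.002, -0.005, -1.0]]
force: [-0.8, 0.6, 1.4]
grip_width: 0.651
gripper_force: 0.0
```

Run:
```python
from fit import *
s=telemetry.get_state();print(s["t"],s["eef_pos"]); print(goto((.4666,-.3718,.0095),29.5))
```

```text
14.575 [ 0.46449357 -0.37046389  0.05727556]
[-0.3, 0.1, -0.1, 1.3, 2.5, 47.8]
```

>>> send_rows(
  plan=[
    [0,0,0,1,2,25,60],
    [0,0,0,1,2,48,60],
    [0,0,0,1,2,48,60],
    [0,0,0,1,2,48,40],
    [0,0,0,1,2,48,8],
  ],
)

```text
t: 15.2
eef_pos: [0.468, -0.3747, 0.0136]
tcp_rot: [[0.873, 0.488, 0.002], [0.488, -0.873, -0.001], [0.001, 0.002, -1.0]]
force: [0.2, 0.2, -0.2]
grip_width: 0.487
gripper_force: 0.0
```

>>> send_rows(
  plan=[
    [0,0,0,0,0,0,8],
    [0,0,0,0,0,0,8],
    [0,0,0,0,0,0,8],
  ],
)

```text
t: 15.58
eef_pos: [0.4669, -0.3741, 0.0122]
tcp_rot: [[0.873, 0.488, -0.0], [0.488, -0.873, 0.0], [-0.0, -0.0, -1.0]]
force: [-1.7, -0.1, 3.5]
grip_width: 0.19
gripper_force: 30.0
```

>>> send_rows(
  plan=[
    [0,0,0,0,0,-20,8],
    [0,0,0,0,0,-50,8],
    [0,0,0,0,0,-100,8],
    [0,0,0,0,0,-130,8],
    [0,0,0,0,0,-130,8],
  ],
)

```text
t: 16.2
eef_pos: [0.4683, -0.375, 0.1446]
tcp_rot: [[0.873, 0.488, 0.004], [0.488, -0.873, -0.003], [0.002, 0.004, -1.0]]
force: [0.1, 0.3, -1.4]
grip_width: 0.189
gripper_force: 30.0
```

Run:
```python
from fit import *
s=telemetry.get_state();print(s["t"],s["eef_pos"],s["joint_pos"]); print(goto(W(2,115,140),-4))
```

```text
16.2 [ 0.4683269  -0.37503577  0.14459846] [ 39.08060207  27.24186923  -7.784245    99.1259384    4.43404567
  53.65497838 -31.24623206]
[0.2, -0.2, 33.2, 322.8, -411.5, 3.5]
```

>>> send_rows(
  plan=[
    [0,0,5,32,-41,0,8],
    [0,0,10,64,-82,0,8],
    [0,0,15,97,-123,0,8],
    [0,0,20,129,-165,0,8],
    [0,0,25,161,-206,0,8],
  ],
)

```text
t: 16.82
eef_pos: [0.5062, -0.114, 0.1409]
tcp_rot: [[0.997, 0.071, -0.002], [0.071, -0.997, 0.0], [-0.002, -0.0, -1.0]]
force: [0.0, -0.5, -0.5]
grip_width: 0.193
gripper_force: 30.0
```

Run:
```python
from fit import *
s=telemetry.get_state();print(s["t"],s["eef_pos"],s["joint_pos"][6]); print(goto(W(2,115,110),-4))
```

```text
16.825 [ 0.50619475 -0.11397532  0.1408844 ] -81.85121327021373
[-0.0, 0.1, 8.1, 61.0, -252.0, 30.9]
```

>>> send_rows(
  plan=[
    [0,0,3,12,-50,0,8],
    [0,0,6,25,-100,0,8],
    [0,0,8,37,-150,0,8],
    [0,0,8,50,-205,10,8],
    [0,0,8,61,-252,31,8],
  ],
)

```text
t: 17.45
eef_pos: [0.5493, 0.1424, 0.1102]
tcp_rot: [[0.998, -0.065, 0.0], [-0.065, -0.998, 0.0], [0.0, -0.0, -1.0]]
force: [0.1, -0.4, -0.6]
grip_width: 0.191
gripper_force: 30.0
```

>>> send_rows(
  plan=[
    [0,0,0,0,0,0,8],
    [0,0,0,0,0,0,8],
    [0,0,0,0,0,0,8],
  ],
)

```text
t: 17.82
eef_pos: [0.5492, 0.1383, 0.1109]
tcp_rot: [[0.998, -0.068, -0.0], [-0.068, -0.998, -0.001], [-0.0, 0.001, -1.0]]
force: [0.1, -0.3, -0.9]
grip_width: 0.19
gripper_force: 30.0
```

Run:
```python
from fit import *
import json
s=telemetry.get_state();print(s["t"],L(s["eef_pos"]),np.degrees(np.arctan2(s["tcp_rot"][1][0],s["tcp_rot"][0][0])))
cv2.imwrite("pics/w3.png",cams.camera("wrist")[:,:,::-1])
json.dump({k:np.asarray(s[k]).tolist() for k in("eef_pos","tcp_rot")},open("w3.json","w"))
print("expected trough px",proj("wrist",[W(*q) for q in [(84,205,32),(29,205,32),(29,197,32),(-20,197,32),(84,161,32),(29,161,32),(29,169,32),(100,215,32)]],s).round(0).tolist())
print("brush head end",proj("wrist",[np.array(s["eef_pos"])+np.array(s["tcp_rot"])@v for v in ([.08,.018,-.002],[.08,-.018,-.002],[.034,.018,-.002],[.034,-.018,-.002])],s).round(0).tolist())
```

```text
17.825 [  2.3 111.7 110.9] -3.8983799460547535
expected trough px [[162.0, 117.0], [171.0, 205.0], [183.0, 205.0], [190.0, 275.0], [233.0, 117.0], [238.0, 205.0], [226.0, 205.0], [142.0, 89.0]]
brush head end [[358.0, 115.0], [268.0, 115.0], [354.0, 225.0], [272.0, 225.0]]
```

```bash
python3 -c "
from h import *
crop('pics/w3.png','pics/c5.png',125,80,260,198,3)"
```

```text
(no output)
```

View pics/c5.png

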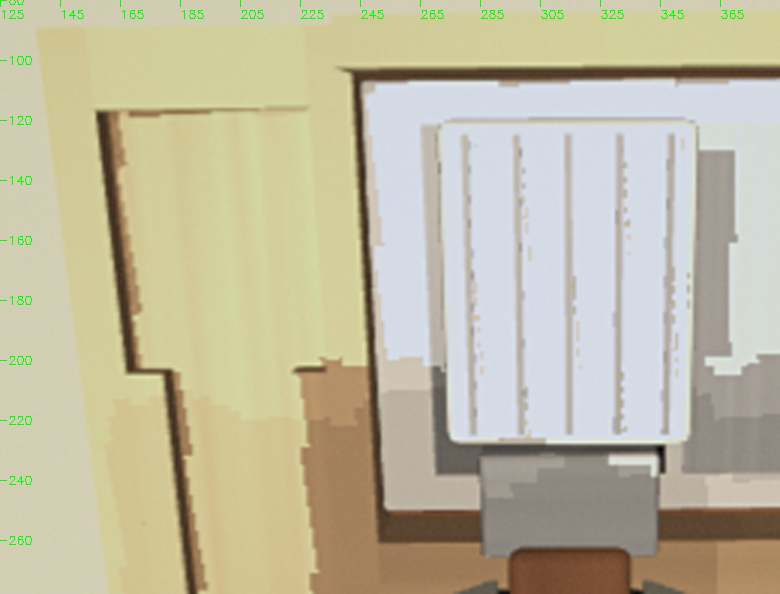

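Run:
```python
from fit import *
import json
st=json.load(open("w3.json"))
C=lambda u,v:(125+(u+.5)/3-.5,80+(v+.5)/3-.5)
m=[((98,112),(84,205)),((308,107),(84,161)),((128,371),(29,205)),((165,371),(29,197)),((295,370),(29,169)),((326,370),(29,161)),((38,28),(100,215))]
obs=[("wrist",C(*c),(b[0]/1e3,b[1]/1e3,.032),st) for c,b in m]
for zf in (0,None):
    if zf is None: p,r=fit(obs,B)
    else:
        from scipy.optimize import least_squares
        f=lambda p:np.concatenate([proj("wrist",place([*p,0],[o[2]]),st)[0]-o[1] for o in obs])
        x=least_squares(f,B[:3]);p=np.r_[x.x,0];r=x.fun.reshape(-1,2)
    print(p.round(4),np.degrees(p[2]),r.round(1).tolist())
    if zf==0: Bn=p
P=np.array(st["eef_pos"]);R=np.array(st["tcp_rot"])
T=lambda uv,z:((at("wrist",[C(*uv)],z,st)[0]-P)@R*1e3).round(1)
z=P[2]+.0018
print("head corners tool",[T(q,z).tolist() for q in ((440,121),(697,121),(450,441),(690,441))])
z=P[2]+.0058; print("collar",[T(q,z).tolist() for q in ((481,460),(659,460),(482,553),(657,553))])
z=P[2]+.0078; print("handle",[T(q,z).tolist() for q in ((509,560),(631,560))])
```

```text
[ 0.5427  0.0288 -0.0553  0.    ] -3.170487266736388 [[-0.6, -1.0], [0.8, -0.4], [0.1, 0.8], [-0.1, 0.6], [-0.8, 0.4], [1.1, 0.3], [-0.4, -0.5]]
[ 0.5425  0.0298 -0.0558 -0.0028] -3.194627730891904 [[-0.3, -0.5], [0.3, 0.1], [0.2, 0.3], [-0.1, 0.1], [-1.2, -0.1], [0.5, -0.2], [0.2, 0.3]]
head corners tool [[77.9, -16.9, -1.8], [77.9, 17.9, -1.8], [33.2, -16.8, -1.8], [33.2, 18.3, -1.8]]
collar [[31.5, -12.0, -5.8], [31.5, 13.5, -5.8], [17.3, -12.2, -5.8], [17.3, 13.5, -5.8]]
handle [[17.0, -8.1, -7.8], [17.0, 9.6, -7.8]]
```

Run:
```python
from fit import *
Bn=[.5425,.0298,-.0558,0]
tgt=place(Bn,[(.024,.183,0)])[0]
al=-3.4; a=np.radians(al); T=np.array([[np.cos(a),np.sin(a),0],[np.sin(a),-np.cos(a),0],[0,0,-1]])
p=tgt-T@np.array([.022,.0007,0]); s=telemetry.get_state()
print(p.round(4),s["t"],s["eef_pos"])
for z in (.08,.048,.0372): print(goto([p[0],p[1],z],al))
```

```text
[0.5547 0.2132 0.    ] 17.875 [0.54934852 0.13840679 0.11112346]
[0.0, -0.0, -0.5, 0.3, -75.0, 31.1]
[0.0, -0.0, -0.5, 0.3, -75.0, 63.1]
[0.0, -0.0, -0.5, 0.3, -75.0, 73.9]
```

>>> send_rows(
  plan=[
    [0,0,-0.5,0.3,-30,0,8],
    [0,0,-0.5,0.3,-60,10,8],
    [0,0,-0.5,0.3,-75,31,8],
    [0,0,-0.5,0.3,-75,50,8],
    [0,0,-0.5,0.3,-75,60,8],
  ],
)

```text
t: 18.5
eef_pos: [0.5537, 0.2133, 0.0492]
tcp_rot: [[0.998, -0.058, -0.002], [-0.058, -0.998, -0.002], [-0.002, 0.002, -1.0]]
force: [0.3, -0.3, -1.1]
grip_width: 0.192
gripper_force: 30.0
```

>>> send_rows(
  plan=[
    [0,0,0,0,0,0,8],
    [0,0,0,0,0,0,8],
    [0,0,0,0,0,0,8],
  ],
)

```text
t: 18.88
eef_pos: [0.555, 0.2148, 0.0517]
tcp_rot: [[0.998, -0.058, 0.001], [-0.058, -0.998, 0.0], [0.001, -0.0, -1.0]]
force: [0.2, -0.3, -0.0]
grip_width: 0.192
gripper_force: 30.0
```

Run:
```python
from fit import *
print(telemetry.get_state()["force"],goto([.5547,.2132,.0372],-3.4))
```

```text
[ 0.19050502 -0.31917007 -0.03736928] [-0.0, -0.1, 0.1, -0.2, 1.6, 14.5]
```

>>> send_rows(
  plan=[
    [0,0,0,0,1.6,3,8],
    [0,0,0,0,1.6,6,8],
    [0,0,0,0,1.6,8,8],
    [0,0,0,0,1.6,10,8],
    [0,0,0,0,1.6,10,8],
  ],
)

```text
t: 19.5
eef_pos: [0.5542, 0.2133, 0.0408]
tcp_rot: [[0.998, -0.057, -0.0], [-0.057, -0.998, -0.0], [-0.0, 0.0, -1.0]]
force: [0.3, 0.5, -0.1]
grip_width: 0.188
gripper_force: 30.0
```

>>> send_rows(
  plan=[
    [0,0,0,0,0,2,8],
    [0,0,0,0,0,4,8],
    [0,0,0,0,0,4,8],
  ],
)

```text
t: 19.88
eef_pos: [0.5544, 0.2133, 0.0372]
tcp_rot: [[0.998, -0.057, 0.0], [-0.057, -0.998, -0.0], [0.0, -0.0, -1.0]]
force: [-0.7, -0.3, 2.9]
grip_width: 0.187
gripper_force: 30.0
```

>>> send_rows(
  plan=[
    [0,0,0,0,0,1,8],
    [0,0,0,0,0,0,32],
    [0,0,0,0,0,0,32],
    [0,0,0,0,0,0,32],
    [0,0,0,0,0,0,32],
  ],
)

```text
t: 20.5
eef_pos: [0.5543, 0.2132, 0.0368]
tcp_rot: [[0.998, -0.057, -0.0], [-0.057, -0.998, -0.0], [-0.0, 0.0, -1.0]]
force: [-0.4, -0.4, -0.1]
grip_width: 0.349
gripper_force: 0.0
```

>>> send_rows(
  plan=[
    [0,0,0,0,0,-10,32],
    [0,0,0,0,0,-40,32],
    [0,0,0,-50,0,-100,32],
    [0,0,0,-110,0,-150,32],
    [0,0,0,-160,0,-180,32],
  ],
)

```text
t: 21.12
eef_pos: [0.4154, 0.2215, 0.2042]
tcp_rot: [[0.998, -0.057, 0.002], [-0.057, -0.998, 0.001], [0.002, -0.001, -1.0]]
force: [0.3, 1.3, 1.2]
grip_width: 0.347
gripper_force: 0.0
```

Run:
```python
from fit import *
print(telemetry.get_state()["t"])
cv2.imwrite("pics/d9.png",cams.camera("side")[:,:,::-1]);cv2.imwrite("pics/s9.png",cams.camera("scene")[:,:,::-1])
crop("pics/d9.png","pics/a.png",250,210,120,130,5)
crop("pics/s9.png","pics/b.png",260,220,165,135,5)
a,b=[cv2.imread(f"pics/{i}.png") for i in"ab"]
a=cv2.resize(a,(370,400),interpolation=cv2.INTER_AREA);b=cv2.resize(b,(430,352),interpolation=cv2.INTER_AREA)
b=cv2.copyMakeBorder(b,0,48,0,0,0)
cv2.imwrite("pics/ab9.png",np.hstack([a,b]))
```

```text
21.125
```

I've used all 10 picture views, so I'll check the end state numerically.

Run:
```python
from fit import *
Bn=[.5425,.0298,-.0558,0]
for n,f in (("scene","s9"),("side","d9")):
    im=cv2.imread(f"pics/{f}.png"); h=cv2.cvtColor(im,cv2.COLOR_BGR2HSV)
    def region(pts): 
        m=np.zeros(im.shape[:2],np.uint8); cv2.fillConvexPoly(m,np.int32(proj(n,place(Bn,np.array(pts)/1e3))),255); return m
    # plate: light, low-saturation pixels around the pocket
    reg=region([(-25,5,32),(110,5,32),(110,165,32),(-25,165,32)])
    w=((h[...,1]<60)&(h[...,2]>120)&(reg>0)).astype(np.uint8)
    k,l,s,_=cv2.connectedComponentsWithStats(w); i=1+np.argmax(s[1:,4])
    c=max(cv2.findContours((l==i).astype(np.uint8),cv2.RETR_EXTERNAL,cv2.CHAIN_APPROX_NONE)[0],key=len)
    box=cv2.boxPoints(cv2.minAreaRect(c)); ap=cv2.approxPolyDP(cv2.convexHull(c),4,True).reshape(-1,2)
    for z in (22,): print(n,"plate px",ap.tolist(),"pred",proj(n,place(Bn,np.array([(-8,22,z),(88,22,z),(88,152,z),(-8,152,z)])/1e3)).round(0).tolist())
    # brush
    reg=region([(-100,155,45),(100,155,45),(100,214,32),(-100,214,32)])
    for nm,m,q in (("handle",(h[...,0]<14)&(h[...,1]>120),[(x,183+y,45) for x in(-80,20) for y in(-9,9)]),("head",(h[...,1]<70)&(h[...,2]>110),[(x,183+y,39) for x in (34,80) for y in(-18,18)])):
        m=(m&(reg>0)); ys,xs=np.nonzero(m); print(n,nm,m.sum(),"centroid",xs.mean().round(1),ys.mean().round(1),"ext",[xs.min(),xs.max(),ys.min(),ys.max()],"pred",proj(n,place(Bn,np.array(q)/1e3)).round(0).tolist())
```

```text
scene plate px [[329, 252], [360, 297], [320, 318], [291, 269]] pred [[329.0, 251.0], [287.0, 271.0], [320.0, 321.0], [363.0, 299.0]]
scene handle 510 centroid 382.8 301.6 ext [np.int64(315), np.int64(406), np.int64(287), np.int64(319)] pred [[402.0, 285.0], [407.0, 292.0], [358.0, 308.0], [363.0, 316.0]]
scene head 670 centroid 345.0 318.9 ext [np.int64(320), np.int64(364), np.int64(296), np.int64(335)] pred [[349.0, 310.0], [359.0, 325.0], [328.0, 321.0], [338.0, 336.0]]
side plate px [[331, 254], [312, 288], [274, 277], [296, 244]] pred [[332.0, 254.0], [296.0, 244.0], [273.0, 280.0], [311.0, 291.0]]
side handle 496 centroid 315.6 300.4 ext [np.int64(270), np.int64(338), np.int64(274), np.int64(312)] pred [[338.0, 301.0], [335.0, 307.0], [295.0, 288.0], [292.0, 294.0]]
side head 550 centroid 281.5 287.0 ext [np.int64(254), np.int64(313), np.int64(272), np.int64(299)] pred [[291.0, 285.0], [284.0, 297.0], [273.0, 280.0], [265.0, 291.0]]
```

```bash
python3 -c "
from workcell import ticket
print(ticket.job_done())"
```

```text
the job is handed in; nothing more can be done
None
```

I handed the job in at about 21 s: the plate is pressed past the catch and flat on the pocket floor, the brush lies in its trough head in the wide end, and the gripper is open and clear; I checked this from force, height and image measurements, as I had no picture views left.

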